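# Roll the posting tube into the courier bay

### The job

Get the capped cardboard posting tube ready for the courier: with the fingertips pressed gently on its top, roll it across the counter until it comes to rest wholly on the grey bay mat, between its two black lines and parallel to them, then let go. Really roll it: do not slide it along, lift it, or reach down beside it to grip it or shove its side. Leave the dropper bottle, the pin tin and the clothes peg where they are.

Things in the scene. Friction and masses are not known exactly. Their poses are not given: they have to be found in the camera images.
- tube_center (a point): Centre of the posting tube: rigid cardboard cylinder with flat white caps, 75 mm diameter, 180 mm long, 0.25 kg, lying on the counter (this point 37.5 mm above it); a plain paper label faces up at the start. x runs along its axis, level; y and z turn as it rolls, z up at the start. Rolls without slipping (friction about 0.6); slight rolling drag, so it stays where a slow roll leaves it.
- bay: Grey bay mat fixed flat on the counter, 240 mm along its x, 160 mm along its y, so thin that the tube rolls over it as over the counter. Origin at its centre, z = 0. Two black lines 8 mm wide run along its x, middles at y = +/-56.5 mm, 105 mm clear between them. The tube starts 110 to 170 mm from the origin along y, on either side, about parallel to the lines.
- drop_bottle_0: Bystander: brown dropper bottle, 32 mm across, 90 mm high, standing; origin under its centre.
- pin_tin: Bystander: round pale tin, 50 mm across, 24 mm high; origin under its centre.
- peg_1: Bystander: wooden clothes peg lying flat, 61 x 12 x 11 mm; origin under its centre.
Things that resemble listed ones, but are neither listed nor needed, are in the scene too. Of the things like the part that bears tube_center, leave any that is orange or yellow; of the rest the larger one is meant.

How it is judged:
By the outcome, as a careful person would: the job done as asked, in the order asked, and still so for the second after the job is handed in, with the robot touching nothing.
It also fails if it takes over 64 s, if anything falls off the work surface, if the arm or the gripper's body presses on something with over 40 N, if the wrist force passes 120 N, or if a joint passes its speed limit or range.

### The arm

A 6-joint arm with a two-finger parallel gripper is mounted at the origin on a cart in front of the work surface, level with it; the furniture and walls round the work are solid. World frame = base frame: x ahead of the robot, y to its left, z up, the work surface at z = 0. Lengths are in m, angles in rad, forces in N, time in s.
With the tool pointing down it reaches from about 0.275 to 0.825 m from the base axis. Payload 4.9 kg.
Tool frame: the origin (TCP) lies between the finger pads; the fingertips stand 25 mm ahead of it and the grasp point (between the pads) lies 6 mm ahead of it; x points along the fingers, z is the direction in which the jaws open and shut, and the axes are right-handed (so a half turn about x gives the same grasp; the last joint's range is limited). The gripper opens to 85 mm and grips with 20 to 120 N. Pads are 22 mm wide; open, the fingers measure 114 mm over their backs; the gripper's body (76 mm by 85 mm) begins 54 mm behind the grasp point. The pads swing forward as they close: fully open they stand 13 mm farther back than shut.
Start: joints at [1.185, 0.326, -0.193, 1.052, 0, 1.437], TCP at [0.137, 0.533, 0.256] pointing down, gripper open.
Joint ranges: [-2.65, 2.65], [-0.97, 1.79], [-1.3, 1.35], [-1.93, 2.1], [-1.47, 1.37], [-3.14, 3.14]. Speed limits (rad/s): [2.57, 2.57, 3.14, 3.14, 3.14, 3.14].

### API

Orientations are given as a unit quaternion [x, y, z, w].
In Python, from bench import status, vision, workorder gives the robot as it stands.
- The arm moves only by the tool arm_command, never from a script. Its argument "targets" is a list of rows, each a list of 5 numbers: the shift along the tool's x, y, z normalised to -1 to 1, where 1 is 0.04 m, then the turn about the tool's x normalised to -1 to 1, where 1 is 0.12 rad, then the opening, from 0 (shut) to 1 (fully open). In form: [[dx, dy, dz, turn, grip], ...]. A call has 1 to 20 rows; each row shifts and turns the pose as measured when the row begins, along the tool's axes as they then stand; what a row does not reach is not made up. A row lasts 1/10 s, in which the tool goes at most 50 mm and 8.59 degrees, less where a joint would pass 70% of its speed; a pose out of reach is approached as far as the arm can. A call with a number of a shift or a turn outside -1 to 1 is refused whole. A call with a gripper value outside its range is refused whole. The fingers move at their own pace and stop on an object; "newtons" is the grip in N (left out, the last holds). Time passes only in rows, so rows that do not move let the fingers close. It gives the time, the measured TCP pose, the force and the opening at its end, in the units of the state.
- status.state(): the state, without advancing time (a new reading comes with each control period).
- vision.grab_frame(name): name is "side" or "top"; returns a dict with "frame" (400x640x3 uint8, red, green, blue), "range_z" (400x640 float32, m along the optical axis (not along the pixel's ray), 0 where there is no reading), "camera_matrix" (3x3 intrinsics, pixels), "R" (3x3) and "t" (3): a world point X has camera coordinates R X + t. Camera axes: x right, y down, z forward; pixel columns grow to the right and rows downward; lengths in m; the calibration is good to about 2 mm. A picture is of the moment at which its call begins.
- workorder.job_done(): hands the job in, once; it reports no verdict.
The state is a dict: "clock": time; "q": joint angles; "joint_velocities": joint speeds; "effort": joint torques, N m; "tcp_pos": TCP position; "orientation": TCP orientation; "contact_force": force on the tool from outside, world axes, zero at the start; "wrist_torque": the same for the moment, N m; "grip_width": finger opening in m.
Only numpy, scipy, OpenCV 4.12 (cv2) and the standard library are available. Lean on these libraries where they do the work, as an engineer would, in place of code of your own. Each camera call takes 0.05 s, during which the arm holds its last target.

## Working session

There is one attempt and no reset: what is moved stays moved. The work goes in short steps, Python scripts to look and compute and a tool call to move; the robot and the scene stay as the last step left them, time stands still between calls to the robot, and variables do not carry over. Pictures are saved under pics/ and viewed, and the job is handed in when it is done.

Besides the shell and the picture viewer there is one more tool, called after ">>>" in YAML: its name, and indented under it one key for each argument. arm_command: Moves the arm, as the interface text tells. Its arguments: {"type":"object","properties":{"targets":{"type":"array","items":{"type":"array","items":{"type":"number"}}},"newtons":{"type":"number"}},"required":["targets"]}

```bash
mkdir -p pics; ls
python3 - <<'E'
from bench import status, vision
import cv2,numpy as np
for n in("top","side"):
    f=vision.grab_frame(n); cv2.imwrite(f"pics/{n}0.png",f["frame"][:,:,::-1]); np.savez(f"pics/{n}0.npz",**f)
    print(n,f["camera_matrix"],f["R"],f["t"])
print(status.state())
E
```

```text
pics
top [[513.77137102   0.         324.18796208]
 [  0.         513.77137102 196.5918148 ]
 [  0.           0.           1.        ]] [[-0.0282758  -0.99956512 -0.00836981]
 [-0.9825914   0.02933175 -0.18344971]
 [ 0.18361543  0.00303692 -0.98299346]] [0.00625243 0.60394778 1.36988653]
side [[385.71494052   0.         320.36117302]
 [  0.         385.71494052 196.35762864]
 [  0.           0.           1.        ]] [[ 0.5904198  -0.80680349 -0.02173921]
 [-0.44436129 -0.30246307 -0.84324322]
 [ 0.67375627  0.50752756 -0.53709242]] [-0.34032588  0.32690822  0.6087287 ]
{'clock': 0.1, 'q': array([ 1.18482495e+00,  3.26862796e-01, -1.93478655e-01,  1.05198762e+00,
       -3.38470181e-05,  1.43659263e+00]), 'joint_velocities': array([-0.0008296 , -0.00076376,  0.00300826,  0.0013244 ,  0.00213723,
       -0.00044747]), 'effort': array([ 1.50673288e-03, -4.44238937e+01,  2.63038105e+01,  7.85480195e-03,
       -2.43028978e-05, -4.88202119e-06]), 'tcp_pos': array([0.13683341, 0.53221588, 0.25558588]), 'orientation': array([-0.43354972,  0.55928203,  0.4329855 ,  0.55835635]), 'contact_force': array([-0.7446905 , -0.29833011,  0.20739212]), 'wrist_torque': array([-0.00229437, -0.00069664,  0.00909642]), 'grip_width': 0.08535306966072903}
```

View pics/top0.png

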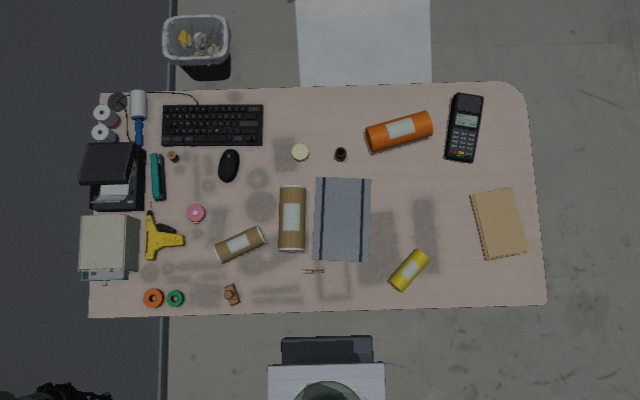

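View pics/side0.png

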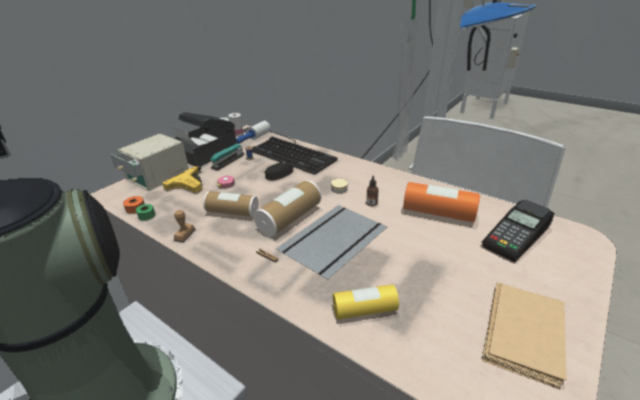

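The top view shows the larger brown tube at about (292,218) and the mat at (342,220), with lines at columns 322 and 364. The tin is at (300,152), the bottle at (340,154) and the peg at (313,270). Next I'll measure the poses.

```bash
cat > h.py <<'E'
import numpy as np,cv2
from bench import vision,status
def cloud(f):
    K=f["camera_matrix"];h,w=f["range_z"].shape
    u,v=np.meshgrid(np.arange(w),np.arange(h)); z=f["range_z"]
    c=np.stack([(u-K[0,2])/K[0,0]*z,(v-K[1,2])/K[1,1]*z,z],-1)
    return (c-f["t"])@f["R"]
def ray(f,px,z):
    K=f["camera_matrix"];px=np.atleast_2d(px).astype(float)
    d=np.c_[(px[:,0]-K[0,2])/K[0,0],(px[:,1]-K[1,2])/K[1,1],np.ones(len(px))]@f["R"]
    o=-f["R"].T@f["t"]
    return o+d*((z-o[2])/d[:,2])[:,None]
def tube(f,roi=None):
    # brown+white high pixels, cloud based
    P=cloud(f); m=(P[...,2]>.045)&(P[...,2]<.095)&(f["range_z"]>0)
    if roi: 
        r=np.zeros_like(m); r[roi[1]:roi[3],roi[0]:roi[2]]=1; m&=r
    n,l,s,c=cv2.connectedComponentsWithStats(m.astype(np.uint8))
    out=[]
    for i in range(1,n):
        if s[i,4]<80: continue
        q=P[l==i]; rect=cv2.minAreaRect(q[:,:2].astype(np.float32))
        out.append((c[i].round(0),s[i,4],np.round(rect[0],4),np.round(rect[1],3),round(rect[2],2),q[:,2].max().round(4)))
    return out
def mat(f):
    hsv=cv2.cvtColor(f["frame"],cv2.COLOR_RGB2HSV)
    g=f["frame"].astype(int)
    return hsv
E
python3 - <<'E'
from h import *
f=dict(np.load("pics/top0.npz"))
for o in tube(f): print(o)
F=f["frame"].astype(int)
print(F[220,300:385].tolist())
print(F[218,270:312:2].tolist())
P=cloud(f)
print(P[220,342],P[280,342],P[152,300],P[154,340],P[270,313])
E
```

```text
(array([88., 77.]), np.int32(1284), array([0.9683, 0.6582]), array([0.01 , 0.525]), 89.94, np.float64(0.095))
(array([136., 102.]), np.int32(172), array([0.8988, 0.5251]), array([0.08 , 0.032]), 6.93, np.float64(0.0548))
(array([468., 109.]), np.int32(853), array([ 0.8424, -0.4289]), array([0.085, 0.11 ]), 77.73, np.float64(0.0644))
(array([103., 124.]), np.int32(640), array([0.826 , 0.6094]), array([0.121, 0.054]), 3.22, np.float64(0.0949))
(array([400., 130.]), np.int32(1600), array([ 0.7905, -0.2301]), array([0.074, 0.183]), 15.34, np.float64(0.0858))
(array([119., 191.]), np.int32(1341), array([0.6784, 0.5698]), array([0.183, 0.135]), 0.02, np.float64(0.0949))
(array([341., 152.]), np.int32(92), array([ 0.7309, -0.062 ]), array([0.029, 0.028]), 78.29, np.float64(0.0905))
(array([ 89., 280.]), np.int32(2385), array([0.3895, 0.5885]), array([0.15 , 0.538]), 89.93, np.float64(0.095))
(array([292., 218.]), np.int32(1727), array([0.547 , 0.0795]), array([0.074, 0.181]), 87.59, np.float64(0.0833))
(array([239., 243.]), np.int32(778), array([0.4814, 0.2269]), array([0.051, 0.135]), 23.6
[... 1333 characters left out ...]
, [107, 102, 98], [108, 102, 96], [109, 104, 97], [106, 100, 95], [106, 101, 96], [104, 100, 96], [110, 103, 98], [111, 104, 99], [108, 103, 97], [109, 103, 99]]
[[116, 109, 104], [125, 117, 110], [126, 118, 112], [131, 125, 117], [118, 109, 102], [78, 67, 43], [95, 87, 68], [122, 131, 128], [131, 139, 138], [133, 142, 139], [127, 135, 133], [135, 144, 141], [134, 143, 141], [131, 139, 137], [127, 134, 131], [96, 82, 55], [84, 70, 49], [69, 58, 40], [120, 112, 105], [121, 112, 105], [136, 126, 120]]
[ 0.54516939 -0.06023188 -0.00334758] [ 3.75336646e-01 -5.42629805e-02 -9.36874851e-05] [0.74346459 0.05500318 0.02157513] [ 0.72572073 -0.05941672  0.05176216] [0.40496832 0.02597066 0.00987642]
```

```bash
cat >> h.py <<'E'
def matpose(f):
    F=f["frame"].astype(int); m=np.zeros(F.shape[:2],np.uint8)
    r=(slice(165,275),slice(305,385))
    m[r]=((F[...,2]-F[...,0]>5)|(F.max(-1)<60))[r]
    n,l,s,c=cv2.connectedComponentsWithStats(m); i=1+np.argmax(s[1:,4])
    ys,xs=np.where(l==i); W=ray(f,np.c_[xs,ys],0)
    rect=cv2.minAreaRect(W[:,:2].astype(np.float32))
    dk=np.zeros_like(m); dk[r]=(F.max(-1)<65)[r]
    ys,xs=np.where((dk>0)); D=ray(f,np.c_[xs,ys],0)[:,:2]
    D=D[(D[:,0]<rect[0][0]+.11)&(D[:,0]>rect[0][0]-.11)]
    lines=[]
    for s_ in (D[:,1]>rect[0][1],D[:,1]<rect[0][1]):
        p=np.polyfit(D[s_,0],D[s_,1],1); lines.append((np.degrees(np.arctan(p[0])),np.polyval(p,rect[0][0])))
    return rect,W[:,:2].mean(0),lines
E
python3 - <<'E'
from h import *
for n in("top",):
    f=dict(np.load(f"pics/{n}0.npz"));print(-f["R"].T@f["t"]); print(matpose(f))
    print([ray(f,p,z)[0].round(3) for p,z in(((300,152),.024),((340,154),.09),((303,270),.01),((324,270),.01))])
P=cloud(f)[180:255,270:315].reshape(-1,3)
P=P[(P[:,2]>.03)&(P[:,2]<.1)]
# slope of axis: fit top ridge
for a in np.arange(-5,5.1,.5):
    pass
c=np.array([.547,.0795]);d=P[:,:2]-c
m=d.T@d/len(d);w,v=np.linalg.eigh(m);print(np.degrees(np.arctan(v[1,1]/v[0,1])),P.mean(0))
f=dict(np.load("pics/side0.npz"))
print([o for o in tube(f) if abs(o[2][0]-.547)<.1])
E
```

```text
[ 0.34207838 -0.01562536  1.45743588]
(((0.549472987651825, -0.05927395820617676), (0.1587544083595276, 0.2392531782388687), 86.12257385253906), array([ 0.54744597, -0.05905525]), [(np.float64(-4.3712732263872685), np.float64(-0.0021324675877533172)), (np.float64(-4.2494746076252845), np.float64(-0.11565457617804573))])
[array([0.743, 0.055, 0.024]), array([ 0.715, -0.058,  0.09 ]), array([0.406, 0.054, 0.01 ]), array([ 0.404, -0.005,  0.01 ])]
-2.1365215687833032 [0.5450161  0.07796217 0.0674219 ]
[(array([288., 203.]), np.int32(1421), array([0.5473, 0.0753]), array([0.071, 0.183]), 86.14, np.float64(0.0781)), (array([230., 198.]), np.int32(520), array([0.4782, 0.2256]), array([0.043, 0.136]), 24.59, np.float64(0.0592))]
```

```bash
cat >> h.py <<'E'
from scipy.spatial.transform import Rotation as Rn
def plan(goal,ang):
    """tool-frame displacement to world goal and turn so tool z (jaw axis) lies along world angle ang(deg)"""
    s=status.state();R=Rn.from_quat(s["orientation"]).as_matrix();d=R.T@(np.array(goal)-s["tcp_pos"])
    a=np.degrees(np.arctan2(R[1,2],R[0,2]))
    # turn about tool x (down) by +t rotates world yaw by -t
    t=(a-ang+90)%180-90
    print("t",s["clock"],"tcp",s["tcp_pos"].round(4),"q",s["q"].round(2),"F",s["contact_force"].round(1),"w",round(s["grip_width"],4))
    print("R",R.round(3).tolist(),"jaw ang",a.round(2),"turn rad",np.radians(t).round(3),"units",(np.radians(t)/.12).round(2))
    print("shift tool m",d.round(4),"units",(d/.04).round(2))
E
python3 - <<'E'
from h import *
plan([.547,.0785,.2],-3)
E
```

```text
t 0.1 tcp [0.1368 0.5322 0.2556] q [ 1.18  0.33 -0.19  1.05 -0.    1.44] F [-0.7 -0.3  0.2] w 0.0854
R [[-0.001, -0.968, 0.249], [-0.001, 0.249, 0.968], [-1.0, 0.0, -0.002]] jaw ang 75.57 turn rad 1.371 units 11.43
shift tool m [ 0.056  -0.5103 -0.3371] units [  1.4  -12.76  -8.43]
```

>>> arm_command:
  targets:
    - [0.1,-0.95,-0.63,0,1]
    - [0.1,-0.95,-0.63,0,1]
    - [0.1,-0.95,-0.63,0,1]
    - [0.1,-0.95,-0.63,0,1]
    - [0.1,-0.95,-0.63,0,1]
    - [0.1,-0.95,-0.63,0,1]
    - [0.1,-0.95,-0.63,0,1]
    - [0.1,-0.95,-0.63,0,1]
    - [0.1,-0.95,-0.63,0,1]
    - [0.1,-0.95,-0.63,0,1]
    - [0.1,-0.95,-0.63,0,1]
    - [0.1,-0.95,-0.63,0,1]

```text
clock: 1.3
tcp_pos: [0.5128, 0.1157, 0.2026]
orientation: [-0.436, 0.557, 0.438, 0.555]
contact_force: [0.5, 1.2, 0.4]
grip_width: 0.0855
```

>>> arm_command:
  targets:
    - [0,0,0,0.95,1]
    - [0,0,0,0.95,1]
    - [0,0,0,0.95,1]
    - [0,0,0,0.95,1]
    - [0,0,0,0.95,1]
    - [0,0,0,0.95,1]
    - [0,0,0,0.95,1]
    - [0,0,0,0.95,1]
    - [0,0,0,0.95,1]
    - [0,0,0,0.95,1]

```text
clock: 2.3
tcp_pos: [0.5144, 0.108, 0.1969]
orientation: [-0.047, 0.71, 0.046, 0.701]
contact_force: [0.1, -0.5, -0.6]
grip_width: 0.0854
```

Run:
```python
from h import *
plan([.547,.0885,.13],-3)
```

```text
t 2.3 tcp [0.5144 0.108  0.1969] q [ 0.07  0.34 -0.34  0.91 -0.    1.51] F [ 0.1 -0.5 -0.6] w 0.0854
R [[-0.012, -0.132, 0.991], [-0.002, 0.991, 0.132], [-1.0, -0.001, -0.013]] jaw ang 7.6 turn rad 0.185 units 1.54
shift tool m [ 0.0666 -0.0236  0.0306] units [ 1.66 -0.59  0.76]
```

>>> arm_command:
  targets:
    - [0.5,-0.2,0.25,0.8,1]
    - [0.5,-0.2,0.25,0.75,1]
    - [0.5,-0.2,0.25,0,1]
    - [0,0,0,0,1]

```text
clock: 2.7
tcp_pos: [0.5447, 0.0848, 0.1345]
orientation: [0.021, 0.711, -0.023, 0.702]
contact_force: [-0.6, 0.1, -0.2]
grip_width: 0.0849
```

Run:
```python
from h import *
plan([.547,.0885,.10],-3)
for n in("top","side"):
    f=vision.grab_frame(n); cv2.imwrite(f"pics/{n}1.png",f["frame"][:,:,::-1]); np.savez(f"pics/{n}1.npz",**f)
```

```text
t 2.7 tcp [0.5447 0.0848 0.1345] q [ 0.02  0.45 -0.35  0.79 -0.    1.65] F [-0.6  0.1 -0.2] w 0.0849
R [[-0.013, 0.062, 0.998], [-0.002, 0.998, -0.062], [-1.0, -0.003, -0.013]] jaw ang -3.58 turn rad -0.01 units -0.08
shift tool m [0.0345 0.0039 0.0025] units [0.86 0.1  0.06]
```

View pics/side1.png

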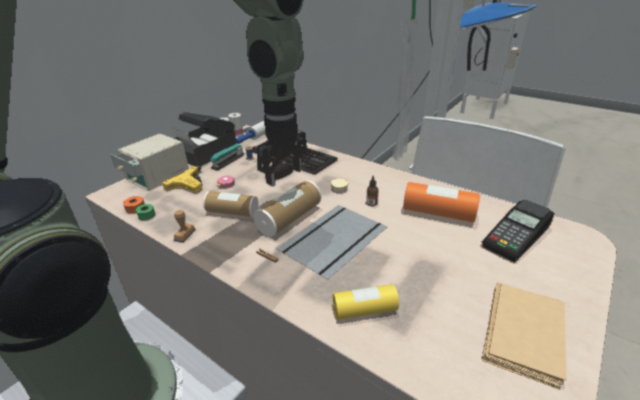

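View pics/top1.png

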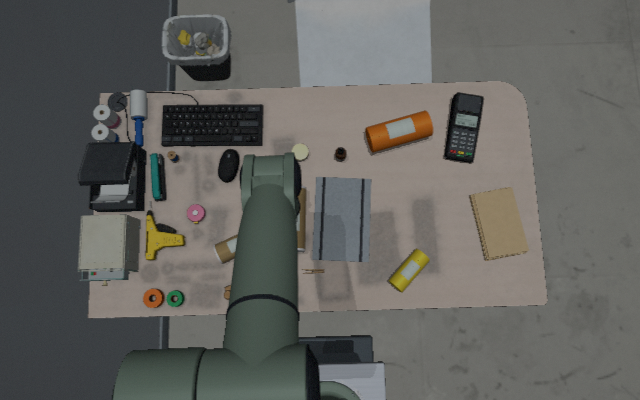

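The side view shows the gripper above and slightly behind the tube, at about (285,165). Now I'll lower it gently.

>>> arm_command:
  targets:
    - [0.25,0.05,0.03,0,1]
    - [0.25,0.05,0.03,0,1]
    - [0.1,0,0,0,1]
    - [0.1,0,0,0,1]

```text
clock: 3.2
tcp_pos: [0.5482, 0.0914, 0.1099]
orientation: [0.02, 0.709, -0.021, 0.705]
contact_force: [0.2, 0.4, -0.1]
grip_width: 0.0856
```

>>> arm_command:
  targets:
    - [0.1,0,0,0,1]
    - [0.1,0,0,0,1]

```text
clock: 3.4
tcp_pos: [0.5481, 0.0917, 0.1014]
orientation: [0.02, 0.709, -0.021, 0.705]
contact_force: [0.1, -0.1, -0.9]
grip_width: 0.0855
```

>>> arm_command:
  targets:
    - [0.08,0,0,0,1]
    - [0.08,0,0,0,1]

```text
clock: 3.6
tcp_pos: [0.548, 0.0916, 0.0944]
orientation: [0.02, 0.709, -0.021, 0.705]
contact_force: [1.0, 0.0, 0.1]
grip_width: 0.0855
```

>>> arm_command:
  targets:
    - [0.06,0,0,0,1]
    - [0.06,0,0,0,1]

```text
clock: 3.8
tcp_pos: [0.548, 0.0916, 0.0892]
orientation: [0.02, 0.709, -0.021, 0.705]
contact_force: [-0.6, -0.8, -0.2]
grip_width: 0.0854
```

>>> arm_command:
  targets:
    - [0.05,0,0,0,1]

```text
clock: 3.9
tcp_pos: [0.548, 0.0915, 0.087]
orientation: [0.02, 0.709, -0.021, 0.705]
contact_force: [-0.2, 0.3, 1.6]
grip_width: 0.0853
```

>>> arm_command:
  targets:
    - [0.05,0,0,0,1]

```text
clock: 4.0
tcp_pos: [0.5482, 0.0917, 0.0862]
orientation: [0.02, 0.709, -0.021, 0.705]
contact_force: [-9.7, 1.2, 25.8]
grip_width: 0.0855
```

>>> arm_command:
  targets:
    - [0.01,-0.08,0,0,1]
    - [0.01,-0.1,0,0,1]
    - [0.01,-0.1,0,0,1]

```text
clock: 4.3
tcp_pos: [0.5476, 0.0809, 0.087]
orientation: [0.02, 0.708, -0.02, 0.705]
contact_force: [-2.1, -0.3, 4.4]
grip_width: 0.0857
```

Run:
```python
from h import *
plan([.547,.0585,.10],-3)
f=vision.grab_frame("side"); cv2.imwrite(f"pics/side2.png",f["frame"][100:300,180:420,::-1])
print([o for o in tube(f) if abs(o[2][0]-.547)<.1])
```

```text
t 4.3 tcp [0.5476 0.0809 0.087 ] q [ 0.01  0.5  -0.4   0.67  0.    1.64] F [-2.1 -0.3  4.4] w 0.0857
R [[-0.004, 0.057, 0.998], [0.0, 0.998, -0.057], [-1.0, -0.0, -0.004]] jaw ang -3.28 turn rad -0.005 units -0.04
shift tool m [-0.013  -0.0224  0.0006] units [-0.33 -0.56  0.02]
[(array([289., 203.]), np.int32(1473), array([0.5466, 0.0716]), array([0.071, 0.183]), 86.99, np.float64(0.095)), (array([229., 198.]), np.int32(521), array([0.4773, 0.2247]), array([0.042, 0.136]), 24.91, np.float64(0.059))]
```

View pics/side2.png

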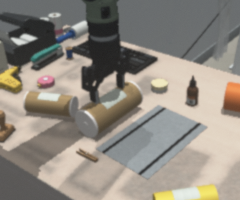

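>>> arm_command:
  targets:
    - [0.01,-0.1,0,0,1]
    - [0.01,-0.1,0,0,1]
    - [0.01,-0.1,0,0,1]
    - [0.01,-0.1,0,0,1]

```text
clock: 4.75
tcp_pos: [0.5469, 0.0636, 0.0868]
orientation: [0.02, 0.708, -0.02, 0.706]
contact_force: [-2.8, 0.4, 6.0]
grip_width: 0.0854
```

>>> arm_command:
  targets:
    - [0.01,-0.1,0,0,1]
    - [0.01,-0.1,0,0,1]
    - [0.01,-0.1,0,0,1]
    - [0.01,-0.1,0,0,1]

```text
clock: 5.15
tcp_pos: [0.5462, 0.0464, 0.0863]
orientation: [0.021, 0.707, -0.02, 0.706]
contact_force: [-2.1, -0.5, 5.0]
grip_width: 0.0853
```

Run:
```python
from h import *
plan([.547,.0585,.10],-3)
f=vision.grab_frame("side"); cv2.imwrite(f"pics/side3.png",cv2.resize(f["frame"][100:300,180:420,::-1],None,fx=3,fy=3))
print([o for o in tube(f) if abs(o[2][0]-.547)<.1])
```

```text
t 5.15 tcp [0.5462 0.0464 0.0863] q [-0.05  0.5  -0.41  0.66  0.    1.58] F [-2.1 -0.5  5. ] w 0.0853
R [[-0.002, 0.058, 0.998], [0.0, 0.998, -0.058], [-1.0, 0.0, -0.002]] jaw ang -3.32 turn rad -0.006 units -0.05
shift tool m [-0.0137  0.0122  0.0001] units [-0.34  0.3   0.  ]
[(array([295., 206.]), np.int32(1409), array([0.5463, 0.0518]), array([0.071, 0.184]), 84.63, np.float64(0.0949)), (array([230., 198.]), np.int32(508), array([0.4781, 0.225 ]), array([0.042, 0.135]), 24.81, np.float64(0.0597))]
```

View pics/side3.png

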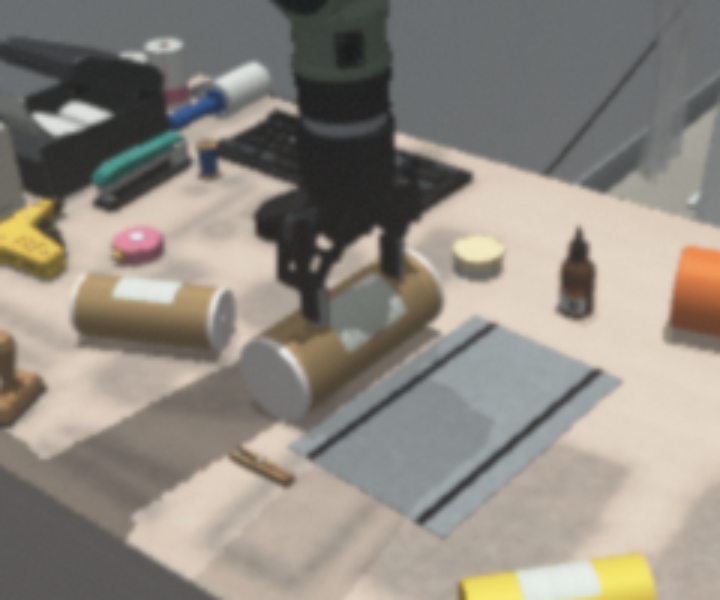

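>>> arm_command:
  targets:
    - [0.012,-0.1,0,0,1]
    - [0.012,-0.1,0,0,1]
    - [0.014,-0.1,0,0,1]
    - [0.014,-0.08,0,0,1]
    - [0.01,0,0,0,1]
    - [0,0,0,0,1]

```text
clock: 5.8
tcp_pos: [0.5455, 0.0284, 0.0841]
orientation: [0.02, 0.707, -0.022, 0.706]
contact_force: [-1.6, -1.5, 5.2]
grip_width: 0.0855
```

>>> arm_command:
  targets:
    - [-0.2,0,0,0,1]
    - [-0.3,0,0,0,1]
    - [-0.3,0,0,0,1]

```text
clock: 6.1
tcp_pos: [0.5443, 0.0288, 0.1158]
orientation: [0.021, 0.709, -0.021, 0.705]
contact_force: [0.1, -0.3, -0.6]
grip_width: 0.0855
```

Run:
```python
from h import *
plan([.547,.0585,.10],-3)
f=vision.grab_frame("side"); cv2.imwrite(f"pics/side4.png",cv2.resize(f["frame"][100:300,180:420,::-1],None,fx=3,fy=3))
print([o for o in tube(f) if abs(o[2][0]-.547)<.1])
f=vision.grab_frame("top"); cv2.imwrite(f"pics/top4.png",f["frame"][:,:,::-1])
print([o for o in tube(f) if abs(o[2][0]-.547)<.1])
```

```text
t 6.1 tcp [0.5443 0.0288 0.1158] q [-0.08  0.46 -0.39  0.73 -0.    1.55] F [ 0.1 -0.3 -0.6] w 0.0855
R [[-0.005, 0.06, 0.998], [-0.001, 0.998, -0.06], [-1.0, -0.001, -0.005]] jaw ang -3.42 turn rad -0.007 units -0.06
shift tool m [0.0158 0.0299 0.001 ] units [0.39 0.75 0.03]
[(array([297., 207.]), np.int32(1449), array([0.5463, 0.0454]), array([0.071, 0.184]), 86.96, np.float64(0.0776)), (array([229., 198.]), np.int32(505), array([0.4786, 0.2254]), array([0.042, 0.136]), 25.03, np.float64(0.0587))]
[(array([238., 243.]), np.int32(785), array([0.4816, 0.227 ]), array([0.05 , 0.135]), 23.68, np.float64(0.0644))]
```

View pics/side4.png

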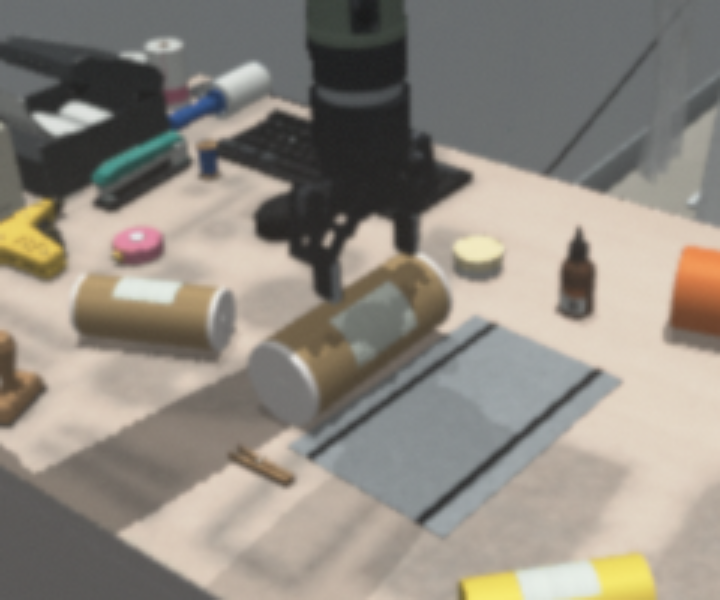

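View pics/top4.png

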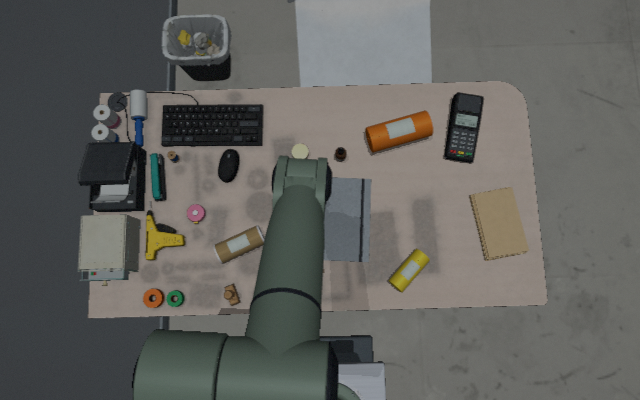

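>>> arm_command:
  targets:
    - [0,0.47,0.05,-0.05,1]
    - [0,0.5,0.05,0,1]
    - [0.3,0,0,0,1]
    - [0.2,0,0,0,1]
    - [0.08,0,0,0,1]

```text
clock: 6.7
tcp_pos: [0.5535, 0.0674, 0.094]
orientation: [0.019, 0.706, -0.02, 0.708]
contact_force: [-1.1, 0.1, 0.4]
grip_width: 0.0856
```

>>> arm_command:
  targets:
    - [0.05,0,0,0,1]
    - [0.04,0,0,0,1]

```text
clock: 6.9
tcp_pos: [0.5524, 0.0662, 0.089]
orientation: [0.019, 0.707, -0.02, 0.707]
contact_force: [-0.5, -0.0, -0.3]
grip_width: 0.0857
```

>>> arm_command:
  targets:
    - [0.04,0,0,0,1]

```text
clock: 7.0
tcp_pos: [0.5524, 0.0658, 0.0871]
orientation: [0.019, 0.707, -0.021, 0.707]
contact_force: [-0.7, -0.2, 0.0]
grip_width: 0.0853
```

>>> arm_command:
  targets:
    - [0.03,0,0,0,1]

```text
clock: 7.1
tcp_pos: [0.5523, 0.0655, 0.0858]
orientation: [0.019, 0.707, -0.021, 0.707]
contact_force: [-1.0, 0.7, 3.0]
grip_width: 0.0854
```

>>> arm_command:
  targets:
    - [0.02,0,0,0,1]

```text
clock: 7.2
tcp_pos: [0.5525, 0.0654, 0.0856]
orientation: [0.02, 0.707, -0.021, 0.707]
contact_force: [-3.0, 1.1, 9.3]
grip_width: 0.0854
```

>>> arm_command:
  targets:
    - [0.008,-0.08,0,0.02,1]
    - [0.008,-0.1,0,0.02,1]
    - [0.008,-0.1,0,0.02,1]
    - [0.01,-0.1,0,0.02,1]
    - [0.01,-0.1,0,0.02,1]
    - [0.01,-0.1,0,0.02,1]
    - [0.01,-0.1,0,0.02,1]
    - [0.01,-0.1,0,0.02,1]

```text
clock: 8.0
tcp_pos: [0.5512, 0.0328, 0.0869]
orientation: [0.027, 0.705, -0.027, 0.708]
contact_force: [-2.2, 0.5, 5.4]
grip_width: 0.0853
```

>>> arm_command:
  targets:
    - [0.01,-0.1,0,0.02,1]
    - [0.01,-0.1,0,0.02,1]
    - [0.01,-0.1,0,0.02,1]
    - [0.012,-0.1,0,0.02,1]
    - [0.012,-0.1,0,0.02,1]
    - [0.014,-0.1,0,0.02,1]
    - [0.014,-0.08,0,0,1]
    - [0.01,0,0,0,1]
    - [0,0,0,0,1]

```text
clock: 8.9
tcp_pos: [0.5497, 0.0008, 0.0863]
orientation: [0.033, 0.704, -0.035, 0.709]
contact_force: [-1.0, 0.2, 3.4]
grip_width: 0.0855
```

>>> arm_command:
  targets:
    - [-0.2,0,0,0,1]
    - [-0.3,0,0,0,1]
    - [-0.3,0,0,0,1]

```text
clock: 9.2
tcp_pos: [0.5484, 0.0006, 0.1183]
orientation: [0.033, 0.705, -0.035, 0.707]
contact_force: [0.5, -0.3, -0.6]
grip_width: 0.0851
```

Run:
```python
from h import *
plan([.547,.0285,.10],-4.3)
f=vision.grab_frame("side"); cv2.imwrite(f"pics/side5.png",cv2.resize(f["frame"][100:300,180:420,::-1],None,fx=3,fy=3))
print([o for o in tube(f) if abs(o[2][0]-.547)<.1])
```

```text
t 9.2 tcp [0.5484 0.0006 0.1183] q [-0.13  0.45 -0.39  0.73 -0.    1.54] F [ 0.5 -0.3 -0.6] w 0.0851
R [[0.003, 0.096, 0.995], [-0.004, 0.995, -0.096], [-1.0, -0.003, 0.004]] jaw ang -5.53 turn rad -0.022 units -0.18
shift tool m [ 0.0182  0.0277 -0.0041] units [ 0.45  0.69 -0.1 ]
[(array([307., 212.]), np.int32(1525), array([0.5458, 0.0145]), array([0.073, 0.185]), 87.4, np.float64(0.0781)), (array([229., 198.]), np.int32(510), array([0.4775, 0.2248]), array([0.044, 0.136]), 25.75, np.float64(0.0587))]
```

View pics/side5.png

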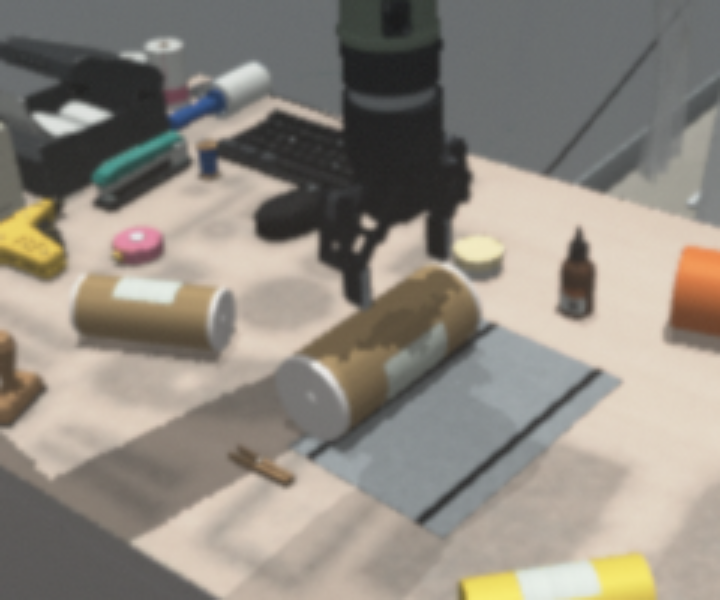

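```bash
cat >> h.py <<'E'
from scipy.optimize import least_squares
def cyl(f,y0,yr=.05):
    P=cloud(f);F=f["frame"].astype(int)
    m=(P[...,2]>.02)&(P[...,2]<.082)&(abs(P[...,0]-.547)<.1)&(abs(P[...,1]-y0)<yr)&(F.max(-1)>45)
    m=cv2.erode(m.astype(np.uint8),np.ones((3,3)))>0
    Q=P[m]
    def res(p,Q=Q):
        n=np.array([-np.sin(p[0]),np.cos(p[0])])
        d=(Q[:,:2]-[.547,0])@n-p[1]*np.cos(p[0])
        return np.hypot(d,Q[:,2]-.0375-p[2])-.0375
    q=[-.04,y0,0]
    k=np.ones(len(Q),bool)
    for _ in range(3):
        r=least_squares(res,q,loss="soft_l1",f_scale=.003,kwargs=dict(Q=Q[k]));q=r.x
        k=abs(res(q))<.006
    u=np.array([np.cos(q[0]),np.sin(q[0])])
    a=(Q[k][:,:2]-[.547,q[1]])@u
    print("yaw",np.degrees(q[0]).round(2),"y at x=.547",q[1].round(4),"z0",q[2].round(4),"n",k.sum(),"rms",np.std(res(q)[k]).round(4),"ends",a.min().round(3)+.547,a.max().round(3)+.547)
E
python3 - <<'E'
from h import *
f=dict(np.load("pics/top0.npz"));cyl(f,.0785)
f=dict(np.load("pics/side0.npz"));cyl(f,.0755)
f=vision.grab_frame("side");cyl(f,.0155)
f=vision.grab_frame("side");cyl(f,.0155)
# mat lines from side
F=f["frame"].astype(int)
ys,xs=np.where(F.max(-1)<60); D=ray(f,np.c_[xs,ys],0)
for c,rx in((-.002,(.44,.46)),(-.1157,(.44,.65))):
    k=(D[:,0]>rx[0])&(D[:,0]<rx[1])&(abs(D[:,1]-c+.0747*(D[:,0]-.549))<.012)
    if k.sum()>5:
        p=np.polyfit(D[k,0],D[k,1],1);print(k.sum(),np.degrees(np.arctan(p[0])),np.polyval(p,.549))
E
```

```text
yaw -2.21 y at x=.547 0.0799 z0 0.0005 n 1473 rms 0.0023 ends 0.4580000000000001 0.634
yaw -2.48 y at x=.547 0.0805 z0 0.0004 n 1444 rms 0.0014 ends 0.45600000000000007 0.633
yaw -2.56 y at x=.547 0.0164 z0 0.0002 n 1508 rms 0.0013 ends 0.45400000000000007 0.631
yaw -2.48 y at x=.547 0.0166 z0 0.0002 n 1475 rms 0.0013 ends 0.45400000000000007 0.632
36 -4.132441027955671 -0.11456339880228912
```

>>> arm_command:
  targets:
    - [0,0.42,-0.03,-0.25,1]
    - [0,0.42,-0.03,-0.25,1]
    - [0.3,0,0,0,1]
    - [0.25,0,0,0,1]
    - [0.1,0,0,0,1]
    - [0.05,0,0,0,1]

```text
clock: 9.95
tcp_pos: [0.5493, 0.0353, 0.0875]
orientation: [0.01, 0.705, -0.014, 0.709]
contact_force: [-0.4, -0.8, 0.2]
grip_width: 0.0854
```

>>> arm_command:
  targets:
    - [0.04,0,0,0,1]

```text
clock: 10.05
tcp_pos: [0.549, 0.035, 0.0853]
orientation: [0.01, 0.705, -0.014, 0.709]
contact_force: [0.3, 0.3, 9.0]
grip_width: 0.0852
```

>>> arm_command:
  targets:
    - [0.014,-0.08,0,0.04,1]
    - [0.014,-0.1,0,0.04,1]
    - [0.014,-0.1,0,0.04,1]
    - [0.016,-0.1,0,0.04,1]
    - [0.016,-0.1,0,0.04,1]
    - [0.016,-0.1,0,0.04,1]
    - [0.018,-0.1,0,0.04,1]
    - [0.018,-0.1,0,0.04,1]
    - [0.018,-0.1,0,0.04,1]

```text
clock: 10.95
tcp_pos: [0.5475, -0.0032, 0.087]
orientation: [0.027, 0.704, -0.03, 0.709]
contact_force: [-1.8, 0.5, 6.9]
grip_width: 0.0856
```

Run:
```python
from h import *
plan([.547,-.0415,.087],-4.3)
f=vision.grab_frame("side");cyl(f,-.002)
```

```text
t 10.95 tcp [ 0.5475 -0.0032  0.087 ] q [-0.14  0.49 -0.43  0.65 -0.    1.51] F [-1.8  0.5  6.9] w 0.0856
R [[0.007, 0.082, 0.997], [-0.004, 0.997, -0.082], [-1.0, -0.004, 0.007]] jaw ang -4.69 turn rad -0.007 units -0.06
shift tool m [ 0.0002 -0.0382  0.0026] units [ 0.   -0.96  0.07]
yaw -2.58 y at x=.547 -0.0015 z0 0.0002 n 1403 rms 0.0013 ends 0.45300000000000007 0.629
```

>>> arm_command:
  targets:
    - [0.012,-0.1,0,0,1]
    - [0.012,-0.1,0,0,1]
    - [0.012,-0.1,0,0,1]
    - [0.012,-0.1,0,0,1]
    - [0.012,-0.1,0,0,1]
    - [0.014,-0.1,0,0,1]
    - [0.014,-0.1,0,0,1]
    - [0.014,-0.08,0,0,1]
    - [0.01,0,0,0,1]
    - [0,0,0,0,1]

```text
clock: 12.0
tcp_pos: [0.5461, -0.0404, 0.0851]
orientation: [0.028, 0.703, -0.033, 0.71]
contact_force: [-1.4, -0.8, 4.4]
grip_width: 0.0853
```

>>> arm_command:
  targets:
    - [-0.2,0,0,0,1]
    - [-0.3,0,0,0,1]
    - [-0.3,0,0,0,1]

```text
clock: 12.3
tcp_pos: [0.5442, -0.0395, 0.1167]
orientation: [0.028, 0.704, -0.032, 0.709]
contact_force: [-0.1, 0.7, -0.6]
grip_width: 0.0853
```

Run:
```python
from h import *
plan([.547,-.00,.11],-2)
f=vision.grab_frame("side");cyl(f,-.02)
cv2.imwrite(f"pics/side6.png",cv2.resize(f["frame"][100:300,180:420,::-1],None,fx=3,fy=3))
```

```text
t 12.3 tcp [ 0.5442 -0.0395  0.1167] q [-0.21  0.45 -0.4   0.71 -0.    1.45] F [-0.1  0.7 -0.6] w 0.0853
R [[0.006, 0.086, 0.996], [-0.006, 0.996, -0.086], [-1.0, -0.006, 0.007]] jaw ang -4.92 turn rad -0.051 units -0.42
shift tool m [ 0.0065  0.0397 -0.0007] units [ 0.16  0.99 -0.02]
yaw -2.5 y at x=.547 -0.02 z0 0.0002 n 1513 rms 0.0013 ends 0.45200000000000007 0.629
```

View pics/side6.png

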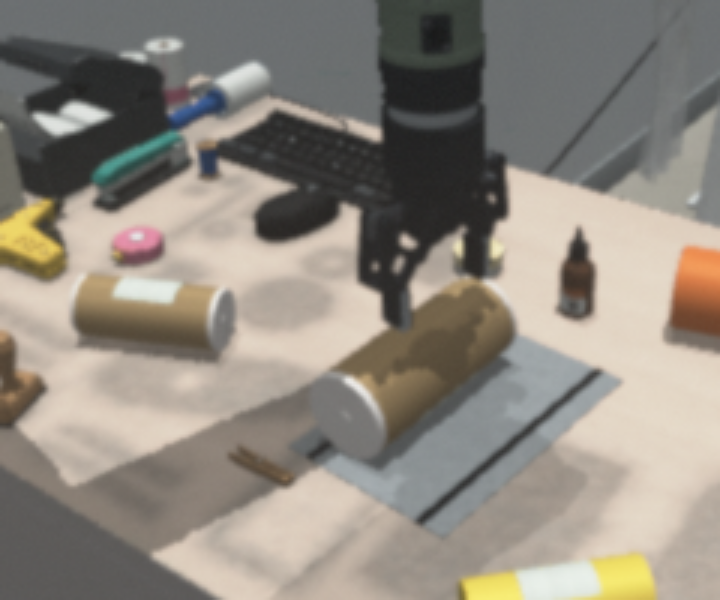

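>>> arm_command:
  targets:
    - [0,0.46,0.02,-0.1,1]
    - [0,0.46,0.02,-0.1,1]
    - [0.3,0,0,0,1]
    - [0.25,0,0,0,1]
    - [0.1,0,0,0,1]
    - [0.04,0,0,0,1]

```text
clock: 12.95
tcp_pos: [0.5526, -0.0037, 0.0925]
orientation: [0.019, 0.701, -0.025, 0.712]
contact_force: [-0.1, 0.7, 0.4]
grip_width: 0.085
```

>>> arm_command:
  targets:
    - [0.04,0,0,0,1]

```text
clock: 13.05
tcp_pos: [0.5524, -0.0042, 0.0904]
orientation: [0.02, 0.701, -0.025, 0.712]
contact_force: [-0.4, -0.6, -0.2]
grip_width: 0.0853
```

>>> arm_command:
  targets:
    - [0.04,0.05,-0.12,0,1]
    - [0.03,0.03,0,0,1]

```text
clock: 13.25
tcp_pos: [0.5472, -0.0014, 0.087]
orientation: [0.02, 0.702, -0.026, 0.712]
contact_force: [-0.5, 0.8, 0.9]
grip_width: 0.0853
```

>>> arm_command:
  targets:
    - [0.03,0,0,0,1]

```text
clock: 13.35
tcp_pos: [0.5472, -0.0014, 0.0859]
orientation: [0.02, 0.702, -0.026, 0.712]
contact_force: [-0.2, 0.4, -0.1]
grip_width: 0.0852
```

>>> arm_command:
  targets:
    - [0.02,0,0,0,1]
    - [0.02,0,0,0,1]

```text
clock: 13.55
tcp_pos: [0.5474, -0.0011, 0.0852]
orientation: [0.02, 0.701, -0.025, 0.712]
contact_force: [-2.2, 0.4, 8.5]
grip_width: 0.0854
```

>>> arm_command:
  targets:
    - [0.01,-0.08,0,0,1]
    - [0.01,-0.1,0,0,1]
    - [0.01,-0.1,0,0,1]
    - [0.01,-0.1,0,0,1]
    - [0.01,-0.1,0,0,1]
    - [0.01,-0.1,0,0,1]
    - [0.01,-0.1,0,0,1]
    - [0.01,-0.1,0,0,1]
    - [0.01,-0.1,0,0,1]
    - [0.01,-0.1,0,0,1]

```text
clock: 14.55
tcp_pos: [0.5457, -0.0412, 0.0876]
orientation: [0.019, 0.7, -0.025, 0.713]
contact_force: [-2.4, 0.1, 5.9]
grip_width: 0.0852
```

Run:
```python
from h import *
plan([.547,-.08,.087],-2)
f=vision.grab_frame("side");cyl(f,-.04)
```

```text
t 14.55 tcp [ 0.5457 -0.0412  0.0876] q [-0.21  0.48 -0.44  0.63 -0.    1.43] F [-2.4  0.1  5.9] w 0.0852
R [[0.018, 0.063, 0.998], [-0.009, 0.998, -0.063], [-1.0, -0.007, 0.019]] jaw ang -3.59 turn rad -0.028 units -0.23
shift tool m [ 0.0009 -0.0386  0.0037] units [ 0.02 -0.97  0.09]
yaw -2.47 y at x=.547 -0.0401 z0 0.0002 n 1452 rms 0.0013 ends 0.45000000000000007 0.632
```

>>> arm_command:
  targets:
    - [0.012,-0.1,0,0,1]
    - [0.012,-0.1,0,0,1]
    - [0.012,-0.1,0,0,1]
    - [0.012,-0.1,0,0,1]
    - [0.012,-0.1,0,0,1]
    - [0.014,-0.1,0,0,1]
    - [0.014,-0.1,0,0,1]
    - [0.014,-0.08,0,0,1]
    - [0.014,-0.05,0,0,1]
    - [0.01,0,0,0,1]
    - [0,0,0,0,1]

```text
clock: 15.7
tcp_pos: [0.5441, -0.0802, 0.0853]
orientation: [0.018, 0.699, -0.027, 0.714]
contact_force: [-1.4, -0.6, 5.8]
grip_width: 0.0853
```

Run:
```python
from h import *
plan([.547,-.08,.087],-2)
f=vision.grab_frame("side");cyl(f,-.058)
```

```text
t 15.7 tcp [ 0.5441 -0.0802  0.0853] q [-0.28  0.49 -0.44  0.62 -0.01  1.36] F [-1.4 -0.6  5.8] w 0.0853
R [[0.02, 0.064, 0.998], [-0.014, 0.998, -0.064], [-1.0, -0.013, 0.021]] jaw ang -3.68 turn rad -0.029 units -0.24
shift tool m [-0.0016  0.0004  0.0029] units [-0.04  0.01  0.07]
yaw -2.49 y at x=.547 -0.0606 z0 0.0002 n 1352 rms 0.0013 ends 0.45100000000000007 0.628
```

>>> arm_command:
  targets:
    - [-0.15,0,0,0,1]
    - [-0.4,0,0,0,1]
    - [-0.8,0,0,0,1]
    - [-0.9,0,0,0,1]
    - [-0.6,0.6,0,0,1]
    - [0,0.9,0,0,1]
    - [0,0.9,0,0,1]
    - [0,0.9,0,0,1]
    - [0,0.9,0,0,1]
    - [0,0.9,0,0,1]
    - [0,0.9,0,0,1]
    - [0,0.9,0,0,1]
    - [0,0.5,0,0,1]
    - [0,0,0,0,1]

```text
clock: 17.15
tcp_pos: [0.5639, 0.2294, 0.2005]
orientation: [0.022, 0.699, -0.026, 0.715]
contact_force: [0.6, 0.0, 0.0]
grip_width: 0.0857
```

Run:
```python
from h import *
plan([.547,-.08,.087],-2)
f=vision.grab_frame("side");cyl(f,-.06)
g=vision.grab_frame("top");cyl(g,-.06)
cv2.imwrite("pics/side7.png",cv2.resize(f["frame"][100:300,180:420,::-1],None,fx=3,fy=3))
cv2.imwrite("pics/top7.png",cv2.resize(g["frame"][120:300,220:440,::-1],None,fx=3,fy=3))
```

```text
t 17.15 tcp [0.5639 0.2294 0.2005] q [ 0.27  0.46 -0.14  0.95 -0.01  1.91] F [0.6 0.  0. ] w 0.0857
R [[0.023, 0.068, 0.997], [-0.005, 0.998, -0.067], [-1.0, -0.004, 0.023]] jaw ang -3.87 turn rad -0.033 units -0.27
shift tool m [ 0.1148 -0.3094  0.0014] units [ 2.87 -7.73  0.04]
yaw -2.45 y at x=.547 -0.0601 z0 0.0002 n 1628 rms 0.0013 ends 0.45100000000000007 0.627
yaw -2.41 y at x=.547 -0.0606 z0 0.0006 n 1446 rms 0.0023 ends 0.45300000000000007 0.63
```

View pics/side7.png

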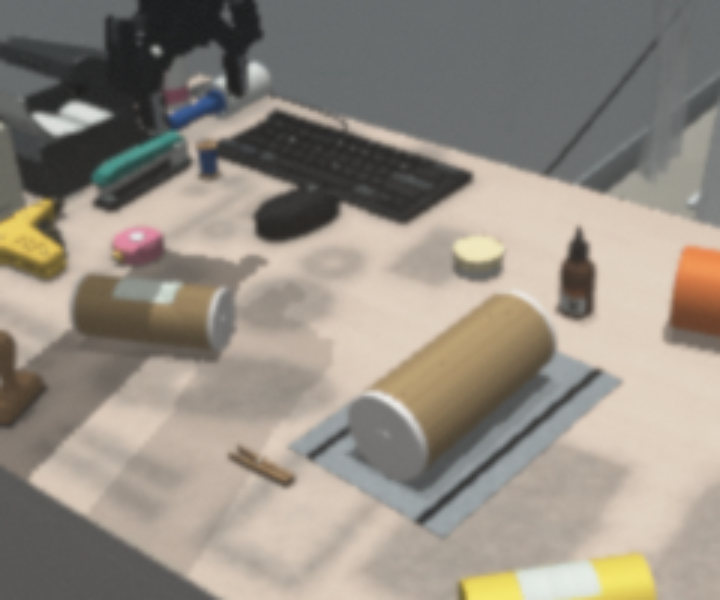

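View pics/top7.png

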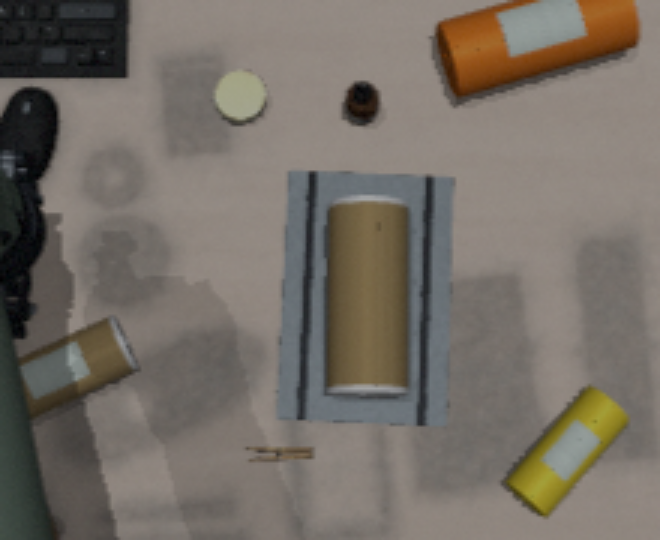

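```bash
python3 -c "
from bench import workorder;print(workorder.job_done())"
```

```text
the job is handed in; nothing more can be done
None
```

I rolled the larger brown tube onto the bay mat in four strokes, with both open fingertips resting on its top. The contact force was about 3–9 N, with one brief reading of 26 N at first touch. I handed the job in at about 17 s, with the gripper clear of everything.

**How it rolled:** the tube moved about 140 mm while the fingertips travelled about twice that in contact. The label also turned away, so it rolled rather than slid.

**Last checks:**
- **Position:** both cameras put the tube's axis about 2 mm from the mat's middle line. It is clear of both black lines by roughly 10 mm or more.
- **Ends:** it is wholly on the mat, with at least 20 mm to spare at each end.
- **Other objects:** the dropper bottle, pin tin and peg look untouched.

**Not perfect:** the tube is not exactly parallel to the lines. It lies at −2.4° and they lie at about −4.3°, so about 1.8° of its starting tilt remains. I tried turning the fingertips slightly during two strokes, but this had no visible effect. Forcing it round would have meant skidding the tube, so I left it.

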